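# Meter two cut lengths of tube from the scoop into the kit tray

## Task

The green scoop holds three sharp-edged, freshly sawn lengths of square steel tube, one behind the other: without touching the lengths themselves, lift the scoop over the large pocket of the white kit tray and tip it nose-down only until you feel them begin to slide, never steeply. Let exactly two slide gently off the nose into that pocket from just above the tray, and keep the last one in the scoop. Then put the scoop back on its dark blue mat, set down level with the last length in it, let go, and leave the other things on the table where they are.

Things in the scene. Friction and masses are not known exactly. Their poses are not given: they have to be found in the camera images.
- scoop_mid (a point): Bright green printed scoop, loose, about 0.16 kg empty: straight trough 200 mm long, 39 wide, 38 high, open top and nose, flat floor and upright side walls 2.5 mm thick. This is the trough's centre, 19 mm above the scoop's underside; x along it to the nose, y across, z up. It balances within 30 mm of here, loaded or not; grip it here across the side walls (39 mm).
- scoop_nose (a point): Middle of the front edge of the scoop's underside, at the open nose: 100 mm ahead of the trough's centre and 19 mm lower. Over the 36 mm behind the nose the side walls slope down from 38 to 16 mm. Same axes.
- scoop_handle (a point): Middle of the scoop's round handle, 137 mm behind the trough's centre: 23 mm thick, 74 mm long, straight back from the back wall, its axis 24 mm above the scoop's underside. Same axes.
- tube1_mid (a point): Centre of the length of square steel tube nearest the nose: 60 mm long (its x), 30 x 30 mm outside, 0.11 to 0.18 kg, loose in the trough, 2 mm clear of each wall. Friction on the scoop is unknown: the row starts to slide at a tilt between 13 and 27 degrees and goes on, faster and faster, while the tilt is kept. Once its centre passes the nose a length tips over and falls.
- tube2_mid (a point): Centre of the middle length of the row, of the same size, its front end a few mm behind the first.
- tube3_mid (a point): Centre of the last length of the row, of the same size, next to the scoop's back wall and 3 mm behind the second. This one must stay in the scoop.
- tray_pocket (a point): Centre of the floor (4 mm above the table) of the large pocket of the white kit tray. Pocket: 150 mm along x, 162 mm along y, open above, walls 32 mm high and 4 mm thick, but the divider at its -x side 26 mm. The tray (250 x 170 mm) is fixed; beyond the divider two small pockets hold brackets and a hex key.
- mat_top (a point): Centre of the top of the dark blue cutting mat with a pale grid on which the scoop lies: 320 mm along x, 150 mm along y, fixed, its top 3 mm above the table. The scoop's nose points roughly along x.
- pen: Bystander: pale blue and white 3D pen lying on the table, 170 mm long, 24 mm high. Origin under its middle; x along it to the tip.
- marker: Bystander: white marker with a red cap lying on the table, 140 mm long, 17 mm thick. Origin under its middle; x along it.
- spool: Bystander: spool of green filament lying flat, 164 mm across, 60 mm high. Origin: centre of its underside.
- sprayer: Bystander: pale blue bottle with a white spray head, 66 mm across, 170 mm high, upright. Origin: centre of its underside.
There are look-alikes about, which are no part of the job. What is shaped like the part that bears tube3_mid but orange or red is not meant.

How it is judged:
By the outcome, as a careful person would: the job done as asked, in the order asked, and still so for the second after the job is handed in, with the robot touching nothing.
It also fails if it takes over 67 s, if anything falls off the work surface, if the arm or the gripper's body presses on something with over 40 N, if the wrist force passes 120 N, or if a joint passes its speed limit or range.

## Robot

A 6-joint arm with a two-finger parallel gripper is mounted at the origin on the work surface. World frame = base frame: x ahead of the robot, y to its left, z up, the work surface at z = 0. Lengths are in m, angles in rad, forces in N, time in s.
With the tool pointing down it reaches from about 0.275 to 0.825 m from the base axis. Payload 4.9 kg.
Tool frame: the origin (TCP) lies midway between the tips of the shut fingers; the grasp point (between the pads) lies 19 mm behind it (bot.grip_depth is the distance from the TCP to the grasp point, in m); z points along the fingers, y is the line along which they close (so a half turn about z gives the same grasp; the last joint's range is limited). The gripper opens to 85 mm and grips with 20 to 120 N. Pads are 22 mm wide; open, the fingers measure 114 mm over their backs; the gripper's body (76 mm by 85 mm) begins 54 mm behind the grasp point. The pads swing forward as they close: fully open they stand 13 mm farther back than shut.
Start: joints at [-1.257, 0.326, -0.193, 1.052, 0, 1.437], TCP at [0.238, -0.496, 0.231] pointing down, gripper open.
Joint ranges: [-2.65, 2.65], [-0.97, 1.79], [-1.3, 1.35], [-1.93, 2.1], [-1.47, 1.37], [-3.14, 3.14]. Speed limits (rad/s): [2.57, 2.57, 3.14, 3.14, 3.14, 3.14].

## Interface

Orientations are given as a unit quaternion [w, x, y, z].
In Python, from cell import bot gives the robot as it stands. Calls block until the motion is done:
- bot.move_pose(position, orientation): joint-space move of the TCP to a pose.
- bot.move_linear(position, speed=0.15, rotation=None, until_force=None): straight line of the TCP; rotation=None keeps the orientation; speed is the mean speed in m/s. With until_force (N) it stops when the force on the tool has changed by that much, and returns True; else False.
- bot.goto_joints(angles): joint-space move.
- bot.set_gripper(opening, grasp_force=None): opening from 0.0 (shut) to 1.0 (fully open); grasp_force is the grip in N (None keeps the last); returns when the fingers have stopped.
- bot.wait(seconds).
- bot.solve_ik(position, orientation): joint angles nearest the present ones, or None.
- bot.camera(name): name is "scene" or "top" or "wrist"; returns the picture (400x640x3 uint8, red, green, blue); there is no depth.
- bot.calibration(name): a dict with "mtx" (3x3 intrinsics, pixels), "k1" (the pictures are not rectified: a ray, as slopes to the right and down, at radius r is drawn at 1 + k1 r^2 times it, then the intrinsics apply), "extrinsics" (4x4, takes a point from world to camera coordinates); the wrist camera has in their place "hand_eye" (4x4, takes a point from camera to tool coordinates, whose origin is the TCP and whose axes are the flange's). Camera axes: x right, y down, z forward; pixel columns grow to the right and rows downward; lengths in m; the calibration is good to about 2 mm. A picture is of the moment at which its call begins: read the wrist's pose just before it. calibration takes no time and is no camera call.
A pose or a line that the arm cannot do raises bot.PlanningError and nothing moves.
- bot.close_job(): hands the job in; it is judged then, once.
Trained networks look in the newest picture that a camera, given by its name, has taken for a name from the list of things; names that differ only in an ending like _2 or _b are one class to them, and where a whole thing is asked for, a point or a joint stands for the part that bears it (a point fixed in the world has none). Each returns a list of dicts, best first, with "confidence" (0 to 1); they miss things now and then, are a little off and sometimes report something else, mostly with a low value. They report only what shows in the picture. A call takes as long as a camera call. They do not tell look-alikes from the thing itself.
- bot.search_frame(camera, thing): "bbox" ([left, top, width, height] in pixels, round what is visible of it).
Readings, each from a call of its own:
- bot.read_clock(): time.
- bot.read_joint_positions(): joint angles.
- bot.read_joint_vel(): joint speeds.
- bot.read_joint_efforts(): joint torques, N m.
- bot.read_position(): TCP position.
- bot.read_tool_rot(): TCP orientation.
- bot.read_ft_force(): force on the tool from outside, world axes, zero at the start.
- bot.read_moment(): the same for the moment, N m.
- bot.read_gripper_width(): opening from 0.0 (shut) to 1.0 (fully open).
- bot.read_finger_force(): force on a finger pad.
Only numpy, scipy, OpenCV 4.12 (cv2) and the standard library are available. Lean on these libraries where they do the work, as an engineer would, in place of code of your own. Each camera call takes 0.05 s, during which the arm holds its last target. There are 200 camera calls.

## Working session

There is one attempt and no reset: what is moved stays moved. The work goes in short steps, each a Python script; the robot and the scene stay as the last script left them, time stands still between calls to the robot, and variables do not carry over. Pictures are saved under pics/ and viewed, at most 13 in all, crops included, and the job is handed in when it is done.

```bash
mkdir -p pics; ls; python3 - <<'E'
from cell import bot
import cv2, numpy as np
for n in ("top","scene"):
    im=bot.camera(n); cv2.imwrite(f"pics/{n}1.png",im[:,:,::-1])
    for t in ("scoop_mid","scoop_handle","tube1_mid","tray_pocket","mat_top","pen","sprayer"):
        try: print(n,t,[(d['bbox'],round(d['confidence'],2)) for d in bot.search_frame(n,t)][:3])
        except Exception as e: print(n,t,e)
    c=bot.calibration(n); print(c['mtx'].tolist() if hasattr(c['mtx'],'tolist') else c['mtx'],c['k1'],np.round(c['extrinsics'],3).tolist())
print(bot.read_clock(), bot.read_tool_rot())
E
```

```text
pics
top scoop_mid [([342.9, 184.2, 104.2, 24.5], 0.91)]
top scoop_handle [([343.4, 182.0, 101.8, 31.0], 0.93)]
top tube1_mid [([347.0, 181.4, 21.1, 17.1], 0.51)]
top tray_pocket [([189.5, 184.6, 82.9, 102.7], 0.84)]
top mat_top [([334.3, 167.0, 116.6, 67.2], 0.64)]
top pen [([378.7, 107.7, 51.3, 17.6], 0.56)]
top sprayer [([113.4, 148.0, 48.1, 38.2], 0.73)]
[[425.81069147319334, 0.0, 321.69994725785426], [0.0, 425.81069147319334, 202.5266495373617], [0.0, 0.0, 1.0]] -0.01994681826216061 [[-0.09, -0.996, 0.003, 0.007], [-0.971, 0.087, -0.224, 0.534], [0.223, -0.023, -0.975, 1.079], [0.0, 0.0, 0.0, 1.0]]
scene scoop_mid [([469.1, 269.6, 48.9, 53.4], 0.21)]
scene scoop_handle [([216.5, 165.4, 79.4, 58.9], 0.82)]
scene tube1_mid [([269.1, 197.4, 23.3, 21.1], 0.69)]
scene tray_pocket [([375.3, 178.7, 62.8, 90.2], 0.61)]
scene mat_top [([200.9, 162.1, 109.0, 78.5], 0.76)]
scene pen [([165.8, 243.8, 61.0, 17.3], 0.69)]
scene sprayer [([201.7, 161.7, 111.0, 78.4], 0.62), ([467.2, 267.2, 47.0, 57.1], 0.6)]
[[428.1850340233137, 0.0, 325.5091882354083], [0.0, 428.1850340233137, 205.15502806288782], [0.0, 0.0, 1.0]] -0.10974462862782547 [[-0.34, 0.94, 0.017, 0.2], [0.763, 0.286, -0.58, -0.365], [-0.55, -0.185, -0.814, 1.518], [0.0, 0.0, 0.0, 1.0]]
0.8 [ 3.44547540e-06  9.75043521e-01  2.22013813e-01 -4.03574174e-06]
```

View pics/top1.png

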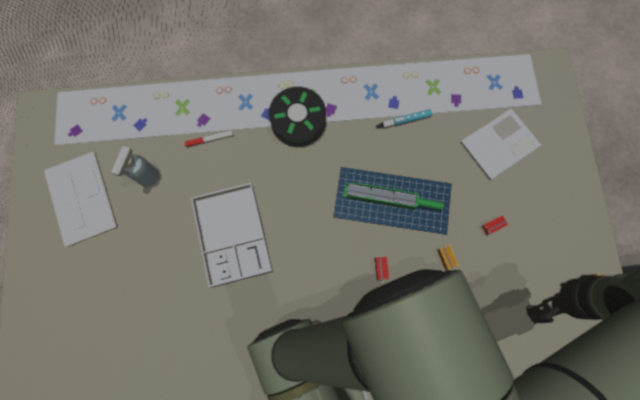

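View pics/scene1.png

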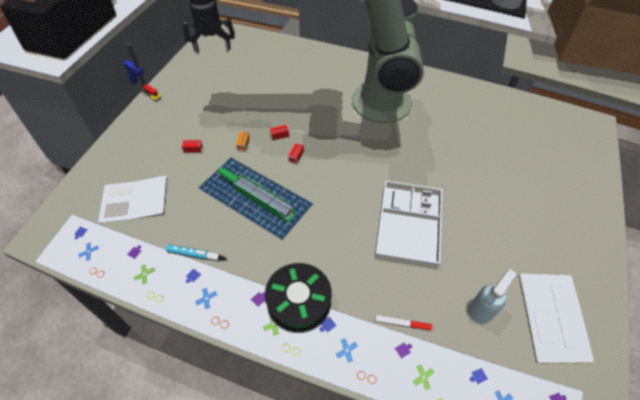

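The top picture shows the scoop on its mat with its nose at about (346,190) and handle end at (443,206). The tray spans (193–270, 185–285), its large pocket towards the top. The spool is at (297,115), the pen at (405,118) and the sprayer at (140,170). The scene picture agrees.

```bash
cat > h.py <<'E'
import numpy as np, cv2
from scipy.spatial.transform import Rotation as R
from cell import bot
def q2R(q): return R.from_quat([q[1],q[2],q[3],q[0]])
def R2q(r):
    x=r.as_quat(); return np.array([x[3],x[0],x[1],x[2]])
def down(yaw): # tool z down, tool y closing axis at world angle yaw+90 => tool x along yaw
    c,s=np.cos(yaw),np.sin(yaw)
    return R.from_matrix(np.array([[c,s,0],[s,-c,0],[0,0,-1]]))
def wristE(p,q):
    T=np.eye(4);T[:3,:3]=q2R(q).as_matrix();T[:3,3]=p
    return np.linalg.inv(T@np.array(bot.calibration("wrist")["hand_eye"]))
def ray2z(name,uv,z,E=None):
    c=bot.calibration(name);E=np.array(c["extrinsics"]) if E is None else E
    K=np.array(c["mtx"]);uv=np.atleast_2d(np.array(uv,float))
    s=cv2.undistortPoints(uv[:,None],K,np.array([c["k1"],0,0,0,0.]))[:,0]
    d=np.c_[s,np.ones(len(s))]@E[:3,:3]; o=-E[:3,:3].T@E[:3,3]
    return o+d*((np.broadcast_to(z,len(s))-o[2])/d[:,2])[:,None]
def proj(name,P,E=None):
    c=bot.calibration(name);E=np.array(c["extrinsics"]) if E is None else E
    P=np.atleast_2d(P)
    return cv2.projectPoints(P.astype(float),cv2.Rodrigues(E[:3,:3])[0],E[:3,3],np.array(c["mtx"]),np.array([c["k1"],0,0,0,0.]))[0][:,0]
E
python3 - <<'E'
from h import *
np.set_printoptions(precision=4,suppress=True)
m=ray2z("top",[(341,168),(452,183),(447,233),(334,217)],.003);print("mat",m,m.mean(0))
t=ray2z("top",[(193,194),(250,185),(270,274),(210,286)],.036);print("tray",t,t.mean(0))
print("scoop nose/handle",ray2z("top",[(346,191),(443,206)],[.01,.036]))
print("spool,pen,spray",ray2z("top",[(297,115),(405,118),(150,182)],[.06,.012,.0]))
print("mat len",np.linalg.norm(m[0]-m[1]),np.linalg.norm(m[1]-m[2]))
a=ray2z("top",[(346,191),(443,206)],[.01,.036]);d=a[0]-a[1];yaw=np.arctan2(d[1],d[0]);print(np.degrees(yaw))
d/=np.linalg.norm(d[:2]);c=a[0]-.1*d
print(c, bot.calibration("wrist")["hand_eye"])
for yw in (yaw,yaw-np.pi):
  print(bot.solve_ik([c[0],c[1],.25],R2q(down(yw))))
E
```

```text
mat [[ 0.6419 -0.1064  0.003 ]
 [ 0.5694 -0.4176  0.003 ]
 [ 0.4281 -0.381   0.003 ]
 [ 0.5011 -0.0726  0.003 ]] [ 0.5351 -0.2444  0.003 ]
tray [[0.5935 0.3092 0.036 ]
 [0.6051 0.1515 0.036 ]
 [0.3576 0.1117 0.036 ]
 [0.3404 0.2704 0.036 ]] [0.4741 0.2107 0.036 ]
scoop nose/handle [[ 0.571  -0.1131  0.01  ]
 [ 0.4987 -0.3713  0.036 ]]
spool,pen,spray [[ 0.7903  0.0058  0.06  ]
 [ 0.7752 -0.3082  0.012 ]
 [ 0.6499  0.4416  0.    ]]
mat len 0.31954394791625645 0.1459970710611221
74.35125028967035
[ 0.5441 -0.2094  0.0197] [[-0.0007 -0.9574 -0.2887  0.0747]
 [ 1.     -0.0002 -0.0018  0.0007]
 [ 0.0017 -0.2887  0.9574 -0.1429]
 [ 0.      0.      0.      1.    ]]
[-0.494   0.3767 -0.0702  1.1238  0.      1.3499]
[-0.494   0.3767 -0.0702  1.1238  0.     -1.7917]
```

```bash
python3 - <<'E'
from h import *
yaw=np.radians(74.35);c=np.array([.5441,-.2094])
bot.move_pose([c[0],c[1],.17],R2q(down(yaw)))
p,q=bot.read_position(),bot.read_tool_rot()
im=bot.camera("wrist"); cv2.imwrite("pics/w1.png",im[:,:,::-1]); np.savez("w1.npz",p=p,q=q)
print(p,q,bot.read_clock(),bot.calibration("wrist")["mtx"],bot.read_ft_force())
for _ in range(3):
  print(bot.read_moment(),bot.read_ft_force()); bot.wait(.02)
for t in ("scoop_mid","tube1_mid"): print(t,[(d['bbox'],round(d['confidence'],2)) for d in bot.search_frame("wrist",t)])
E
```

```text
[ 0.5438072  -0.21044579  0.17020051] [ 2.55645116e-04  7.97278471e-01  6.03611593e-01 -1.38571903e-04] 2.4083 [[337.72735745   0.         316.45028281]
 [  0.         337.72735745 199.64318255]
 [  0.           0.           1.        ]] [-0.40533092  0.0419132   0.01688109]
[ 0.00290475 -0.02509122  0.00695361] [-0.40533092  0.0419132   0.01688109]
[ 0.02045362 -0.02251682  0.01770548] [-0.03386433  0.40450231 -1.41900416]
[ 0.0226108   0.03605144 -0.05043619] [ 0.27375986 -0.34720796  0.02525516]
scoop_mid [([293.3, 56.3, 54.4, 293.7], 0.6)]
tube1_mid [([297.5, 67.4, 39.9, 74.7], 0.6)]
```

View pics/w1.png

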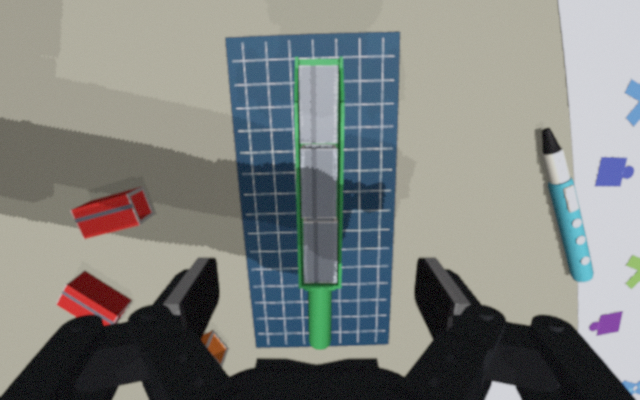

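The wrist picture shows the scoop straight along the view: nose edge near (319,60), back wall near (321,288), handle end (320,348). The tube fronts are at about v=64, 146 and 218.

```bash
python3 - <<'E'
from h import *
np.set_printoptions(precision=4,suppress=True)
w=np.load("w1.npz");E=wristE(w['p'],w['q'])
im=cv2.imread("pics/w1.png");hsv=cv2.cvtColor(im,cv2.COLOR_BGR2HSV)
g=cv2.inRange(hsv,(45,120,40),(80,255,255))
for v in (57,59,61,63,80,100,150,200,250,270,284,288,292,300,320,340,348,352):
    u=np.flatnonzero(g[v,250:400])+250; print(v,(u.min(),u.max()) if len(u) else None)
a=ray2z("wrist",[(319,60),(321,288),(320,350)],[.015,.041,.027],E);print(a)
d=a[0]-a[2];print(np.degrees(np.arctan2(d[1],d[0])),np.linalg.norm((a[0]-a[1])[:2]),np.linalg.norm(d[:2]))
# wall tops z=.041 edges
b=ray2z("wrist",[(295.,150),(344,150),(299,250),(342.,250)],.041,E);print(b)
E
```

```text
57 None
59 (np.int64(339), np.int64(340))
61 (np.int64(298), np.int64(340))
63 (np.int64(297), np.int64(342))
80 (np.int64(294), np.int64(342))
100 (np.int64(294), np.int64(343))
150 (np.int64(297), np.int64(341))
200 (np.int64(296), np.int64(342))
250 (np.int64(298), np.int64(340))
270 (np.int64(298), np.int64(341))
284 (np.int64(299), np.int64(340))
288 (np.int64(303), np.int64(337))
292 (np.int64(308), np.int64(330))
300 (np.int64(309), np.int64(330))
320 (np.int64(309), np.int64(330))
340 (np.int64(309), np.int64(330))
348 (np.int64(318), np.int64(321))
352 None
[[ 0.5754 -0.1101  0.015 ]
 [ 0.5236 -0.3009  0.041 ]
 [ 0.5007 -0.3803  0.027 ]]
74.54410670821281 0.19770538438353324 0.28025842064447093
[[ 0.5373 -0.1734  0.041 ]
 [ 0.5754 -0.1841  0.041 ]
 [ 0.5152 -0.2588  0.041 ]
 [ 0.5517 -0.2691  0.041 ]]
```

```bash
python3 - <<'E'
from h import *
np.set_printoptions(precision=4,suppress=True)
yaw=np.radians(74.7);c=np.array([.5495,-.2055])
rot=R2q(down(yaw))
bot.move_pose([c[0],c[1],.10],rot)
print(bot.read_position())
print(bot.move_linear([c[0],c[1],.007],speed=.08,until_force=8), bot.read_position())
bot.set_gripper(0.0,70)
print(bot.read_gripper_width(),bot.read_finger_force(),bot.read_position(),bot.read_ft_force(),bot.read_moment())
p=bot.read_position();q=bot.read_tool_rot();np.savez("grasp.npz",p=p,q=q)
t0=bot.read_clock()
bot.move_linear([c[0],c[1],.057],speed=.06);bot.wait(.2)
F=np.mean([np.r_[bot.read_ft_force(),bot.read_moment()] for _ in range(10)],0);print(F,t0,bot.read_clock())
im=bot.camera("wrist"); cv2.imwrite("pics/w2.png",im[:,:,::-1])
E
```

```text
[ 0.5484 -0.2054  0.0995]
False [ 0.55   -0.2057  0.0076]
0.4448345703997558 72.24460110068321 [ 0.5493 -0.2055  0.0074] [-1.979   1.1615  4.8679] [ 0.1045  0.5728 -0.0683]
[-0.845  -0.0495 -6.5124  0.0514 -0.0266  0.0354] 4.75 5.9333
```

View pics/w2.png

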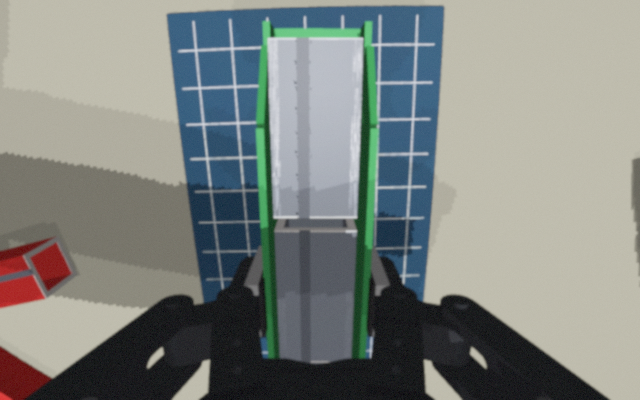

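The scoop is held straight, with its nose edge at v≈32. Tube 1's front is at v≈38, the gap between tubes 1 and 2 at v≈217–231, and the gap between tubes 2 and 3 at v≈361. The wrist camera can therefore track sliding. Next I carry it level to the pocket and time some small, safe tilts.

```bash
cat >> h.py <<'E'
A=np.radians(9.0); PC=np.array([.519,.218]); ex=np.array([np.cos(A),np.sin(A)]); ey=np.array([-ex[1],ex[0]])
def spose(lx,tilt,L=.047,zp=.045):
    t=np.radians(tilt); h=np.r_[ey,0]; k=np.array([0,0,1.])
    P=np.r_[PC+lx*ex-.083*ey,zp]
    f=np.cos(t)*h-np.sin(t)*k; n=np.sin(t)*h+np.cos(t)*k
    p=P-f*(.1-L)+.0044*n
    return p,R2q(R.from_matrix(np.c_[f,-np.cross(n,f),-n]))
def tilt_to(lx,t,speed=.05,**kw):
    p,q=spose(lx,t,**kw); bot.move_linear(p,speed=speed,rotation=q)
E
python3 - <<'E'
from h import *
np.set_printoptions(precision=4,suppress=True)
for lx in (.035,-.03):
  for t in (0,28): print(lx,t,spose(lx,t)[0],bot.solve_ik(*spose(lx,t)))
g=np.load("grasp.npz")
bot.move_linear([*g['p'][:2],.11],speed=.1)
p,q=spose(.035,0,zp=.09)
bot.move_linear(p,speed=.14,rotation=q)
tilt_to(.035,0,speed=.06)
im=bot.camera("wrist"); cv2.imwrite("pics/w3.png",im[:,:,::-1])
im=bot.camera("top"); 
w=cv2.imread("pics/w3.png")
cv2.imwrite("pics/c3.png",np.hstack([cv2.resize(w[:,:],(480,300)),im[150:300,150:310,::-1].repeat(2,0).repeat(2,1)]))
for t in (1,2,5,8,8.5,9):
    a=bot.read_clock();tilt_to(.035,t);print(t,bot.read_clock()-a)
print(bot.read_clock(),bot.read_ft_force())
im=bot.camera("wrist"); cv2.imwrite("pics/w4.png",im[:,:,::-1])
T=w[195:250,285:350]; r=cv2.matchTemplate(im[:,283:352,::-1].copy(),T,cv2.TM_CCOEFF_NORMED);print(cv2.minMaxLoc(r))
E
```

```text
0.035 0 [0.5748 0.0891 0.0494] [ 0.027   0.5612 -0.3337  0.6759  0.      1.4407]
0.035 28 [0.5736 0.0973 0.0738] [ 0.2848  0.6158 -0.2656  0.757  -0.4844  1.7153]
-0.03 0 [0.5106 0.079  0.0494] [ 0.0105  0.466  -0.5112  0.5936  0.      1.4242]
-0.03 28 [0.5094 0.0871 0.0738] [ 0.3004  0.5257 -0.4405  0.6804 -0.4832  1.7328]
1 0.25
2 0.25
5 0.25
8 0.25
8.5 0.25
9 0.25
11.4333 [ 0.0396  0.2985 -6.4822]
(-0.23897044360637665, 0.8602461814880371, (0, 244), (1, 69))
```

View pics/c3.png

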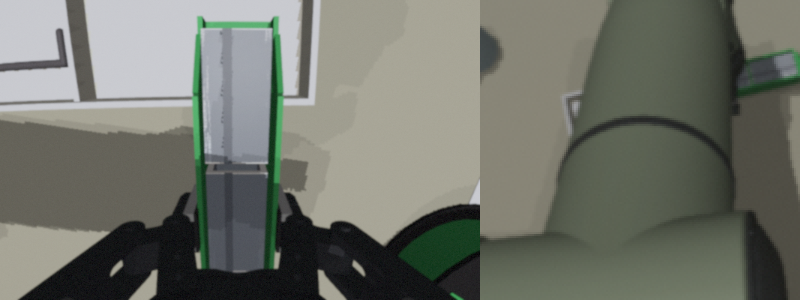

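The wrist half shows the nose inside the large pocket: near wall at about (416,137) full-size, its right corner visible, spool clear. The top camera is blocked by the arm. I'll check the tracking and the wall position next.

```bash
python3 - <<'E'
from h import *
np.set_printoptions(precision=4,suppress=True)
a=cv2.imread("pics/w3.png");b=cv2.imread("pics/w4.png")
p,q=spose(.035,0);E=wristE(p,q)
x=ray2z("wrist",[(420,138),(105,138)],.036,E)[:,:2]-PC;print(np.c_[x@ex,x@ey])
T=a[195:250,285:350];r=cv2.matchTemplate(b[:,283:352],T,cv2.TM_CCOEFF_NORMED)
print([(i,round(float(r[i].max()),2)) for i in range(180,215,3)])
for im in (a,b): 
  g=im[:,290:345].mean((1,2)); d=np.diff(g); print([(i,round(d[i])) for i in np.flatnonzero(abs(d)>12)])
cv2.imwrite("pics/w34.png",np.hstack([a[:,200:440],b[:,200:440]]))
E
```

```text
[[ 0.084  -0.0799]
 [-0.0637 -0.0792]]
[(180, -0.13), (183, -0.11), (186, -0.2), (189, -0.2), (192, -0.05), (195, 0.27), (198, 0.1), (201, -0.02), (204, 0.04), (207, 0.32), (210, 0.48), (213, 0.42)]
[(np.int64(27), -17), (np.int64(28), -28), (np.int64(29), -19), (np.int64(36), 22), (np.int64(37), 18), (np.int64(217), -18), (np.int64(218), -23), (np.int64(231), -15), (np.int64(232), -14), (np.int64(361), -13), (np.int64(362), -16), (np.int64(363), -13)]
[(np.int64(27), -20), (np.int64(28), -32), (np.int64(29), -22), (np.int64(36), 24), (np.int64(37), 17), (np.int64(215), 15), (np.int64(218), -14), (np.int64(231), -16), (np.int64(232), -16), (np.int64(361), -21), (np.int64(362), -27), (np.int64(363), -24)]
```

View pics/w34.png

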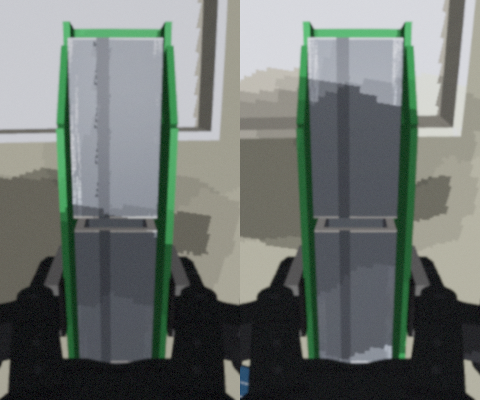

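Both halves show the tubes unmoved: the 1–2 gap is still at v≈217–231 and only shadows changed. I'll track that gap in a local window, tilt in small steps and back off as soon as it slides.

```bash
cat >> h.py <<'E'
def gray(): return cv2.cvtColor(np.ascontiguousarray(bot.camera("wrist")),cv2.COLOR_RGB2GRAY)
class Track:
    def __init__(s,im,v,hh=14): s.v=v;s.hh=hh;s.T=im[v-hh:v+hh+1,290:350].copy()
    def step(s,im,up=45,dn=8):
        lo=max(0,s.v-s.hh-up);hi=min(400,s.v+s.hh+1+dn)
        r=cv2.matchTemplate(im[lo:hi,287:353],s.T,cv2.TM_CCOEFF_NORMED).max(1)
        i=int(r.argmax());sc=float(r[i]);d=lo+i+s.hh-s.v
        if sc>.45: s.v+=d;s.T=im[s.v-s.hh:s.v+s.hh+1,290:350].copy()
        return d,sc
def slip(lx,t0,tmax,tr,dt=.6,back=5,thr=3):
    """tilt from t0 in steps until the tracked gap moves; then back off. returns slip tilt, log"""
    t=t0;v0=tr.v;log=[]
    while t<tmax:
        tilt_to(lx,t); d,sc=tr.step(gray()); log.append((round(t,1),tr.v,round(sc,2)))
        if v0-tr.v>=thr or sc<.35:
            tilt_to(lx,t-back,speed=.15);break
        t+=dt
    for _ in range(2): d,sc=tr.step(gray());log.append(("end",tr.v,round(sc,2)))
    return t,log
E
python3 - <<'E'
from h import *
bot.read_clock()
tilt_to(.035,11.5); tr=Track(gray(),224)
t,log=slip(.035,12.,27.5,tr)
im=bot.camera("wrist"); cv2.imwrite("pics/w5.png",im[:,:,::-1])
print(t,log,bot.read_clock(),np.mean([bot.read_ft_force() for _ in range(10)],0)); np.save("v.npy",[tr.v,t])
E
```

```text
24.000000000000018 [(12.0, 224, 0.99), (12.6, 224, 0.99), (13.2, 224, 0.99), (13.8, 224, 0.98), (14.4, 224, 0.98), (15.0, 224, 0.99), (15.6, 224, 0.98), (16.2, 224, 0.99), (16.8, 224, 0.99), (17.4, 224, 0.99), (18.0, 224, 0.98), (18.6, 224, 0.99), (19.2, 224, 0.98), (19.8, 224, 0.98), (20.4, 224, 0.98), (21.0, 224, 0.97), (21.6, 224, 0.98), (22.2, 224, 0.98), (22.8, 224, 0.98), (23.4, 223, 0.97), (24.0, 219, 0.96), ('end', 178, 0.54), ('end', 178, 0.99)] 18.4833 [ 0.72075109 -0.0750844  -5.86325855]
```

View pics/w5.png

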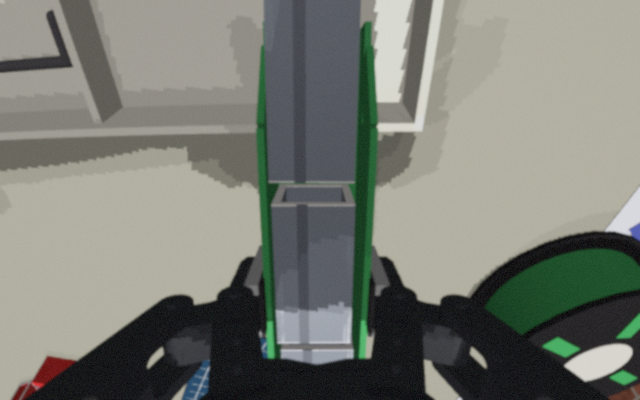

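The row slid about 13 mm at roughly 24° and stopped. Tube 1's rear is at v≈181 and tube 2's front at v≈187, and the scoop is still held straight. Next come pulses until tube 1 drops.

```bash
python3 - <<'E'
from h import *
v,_=np.load("v.npy"); tr=Track(gray(),184)
for k in range(3):
    t,log=slip(.035,21.5,26,tr,dt=.6,back=5)
    F=np.mean([bot.read_ft_force() for _ in range(10)],0)
    print(t,log,bot.read_clock(),F.round(2))
    if tr.v<140 or log[-1][2]<.5 or F[2]>-5.4: break
im=bot.camera("wrist"); cv2.imwrite("pics/w6.png",im[:,:,::-1])
E
```

```text
21.5 [(21.5, 176, 0.76), ('end', 150, 0.6), ('end', 150, 0.97)] 19.1833 [-0.16  0.12 -6.43]
21.5 [(21.5, 112, 0.93), ('end', 115, 0.61), ('end', 115, 0.99)] 19.8333 [-0.08  0.8  -5.31]
```

View pics/w6.png

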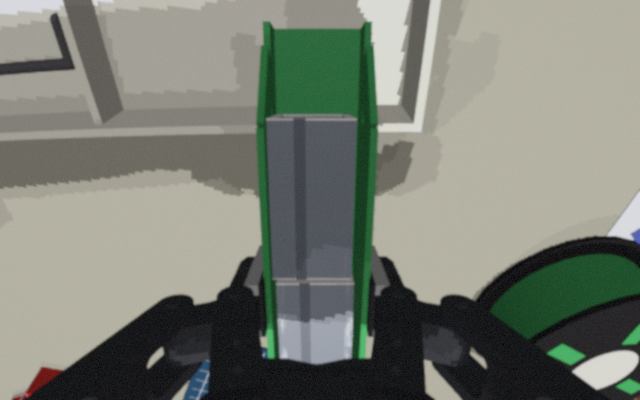

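Tube 1 is off. Tube 2's front is at v≈118 and the 2–3 joint at v≈280. I'll level, raise a little, shift sideways in the pocket and check with the scene camera.

```bash
python3 - <<'E'
from h import *
tilt_to(.035,5,speed=.1)
tilt_to(.035,0,zp=.075,speed=.08)
tilt_to(-.033,0,zp=.075,speed=.1)
tilt_to(-.033,0,speed=.06)
im=bot.camera("scene"); w=bot.camera("wrist")
c=cv2.resize(im[150:290,350:470],None,fx=3,fy=3)[:400]
cv2.imwrite("pics/c7.png",np.hstack([cv2.resize(w,(440,275)),np.zeros((275,360,3),np.uint8)])[:,:,::-1] if 0 else np.hstack([w[:,160:560],c])[:,:,::-1])
print(bot.read_clock(),bot.read_ft_force())
E
```

```text
22.2833 [-0.26993753  0.5645335  -4.52993521]
```

View pics/c7.png

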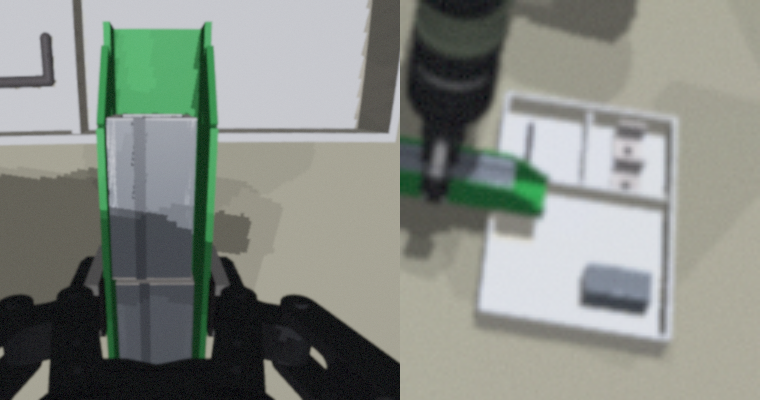

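Tube 1 lies flat in the far half of the pocket (scene crop ≈(615,287)). The nose is near the divider, so I'll shift 8 mm away from it and then repeat the pulses, tracking the 2–3 joint at v≈280.

```bash
python3 - <<'E'
from h import *
L=-.025
tilt_to(L,0,speed=.06); tilt_to(L,10,speed=.08); tilt_to(L,17,speed=.06)
tr=Track(gray(),281)
for k in range(8):
    t,log=slip(L,20.,26.5,tr,dt=.6,back=5)
    F=np.mean([bot.read_ft_force() for _ in range(10)],0)
    print(t,log[-4:],bot.read_clock(),F.round(2))
    if tr.v<135 or log[-1][2]<.5 or F[2]>-3.9: break
im=bot.camera("wrist"); cv2.imwrite("pics/w8.png",im[:,:,::-1])
E
```

```text
23.000000000000007 [(22.4, 279, 0.91), (23.0, 278, 0.83), ('end', 267, 0.58), ('end', 267, 0.98)] 25.3667 [-0.8  -0.13 -3.96]
23.60000000000001 [(23.0, 266, 0.97), (23.6, 264, 0.96), ('end', 249, 0.92), ('end', 249, 0.98)] 27.8167 [-0.09  0.26 -4.57]
24.20000000000001 [(23.6, 247, 0.98), (24.2, 241, 0.91), ('end', 221, 0.88), ('end', 221, 0.98)] 30.5667 [ 0.63  0.   -5.  ]
24.20000000000001 [(23.6, 219, 0.94), (24.2, 214, 0.93), ('end', 195, 0.9), ('end', 195, 0.98)] 33.3167 [ 0.28 -0.87 -3.67]
```

View pics/w8.png

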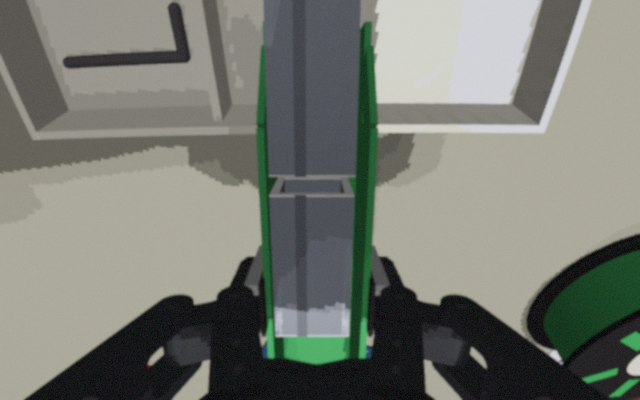

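Tube 2's rear is at v≈177 and tube 3's front at v≈194. My noisy force check stopped the run early, so I continue.

```bash
python3 - <<'E'
from h import *
L=-.025
tr=Track(gray(),186)
for k in range(5):
    t,log=slip(L,21.5,26.5,tr,dt=.6,back=6)
    F=np.mean([bot.read_ft_force() for _ in range(30)],0)
    print(t,log[-4:],bot.read_clock(),F.round(2))
    if tr.v<140 or log[-1][2]<.5 or F[2]>-3.5: break
im=bot.camera("wrist"); cv2.imwrite("pics/w9.png",im[:,:,::-1])
g=im[:,300:340].astype(int);s=(g[:,:,1]-g[:,:,0]).mean(1);print("green rows",np.flatnonzero(s>25))
s=bot.camera("scene"); c=cv2.resize(s[150:290,350:470],None,fx=3,fy=3)[:400]
cv2.imwrite("pics/c9.png",np.hstack([im[:,160:560],c])[:,:,::-1])
E
```

```text
21.5 [(21.5, 182, 0.96), ('end', 172, 0.59), ('end', 172, 0.98)] 34.075 [-0.61 -0.2  -4.6 ]
21.5 [(21.5, 131, 0.61), ('end', 131, 0.43), ('end', 131, 0.43)] 34.7417 [ 0.03  0.05 -4.06]
green rows [ 29  30  31  32  33  34  35  36  37  38  39  40  41  42  43  44  45  46
  47  48  49  50  51  52  53  54  55  56  57  58  59  60  61  62  63  64
  65  66  67  68  69  70  71  72  73  74  75  76  77  78  79  80  81  82
  83  84  85  86  87  88  89  90  91  92  93  94  95  96  97  98  99 100
 101 102 103 104 105 106 107 108 109 110 111 112 113 114 115 116 117 118
 119 120 285 286 287 288 289 290 291 292 293 294 295 296 297 298 299 300
 301 302 303 304 305 306 307 308 309 310 311 312 313 314 315 316 317 318
 319 320 321 322 323 324 325 326 327 328 329 330 331 332 333 334 335 336
 337 338 339 340 341 342 343 344 345 346 347 348 349 350 351 352 353 354
 355 356 357 358 359 360 361 362 363]
```

View pics/c9.png

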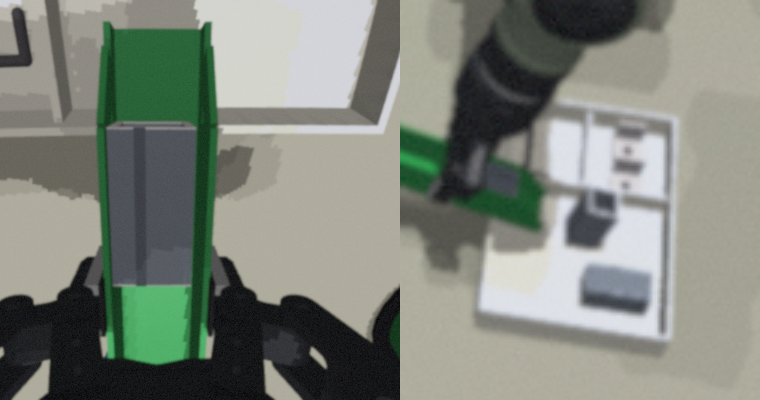

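Tube 3 stays in the scoop (v≈123–285). Tube 2 is in the pocket but looks tipped up near the divider. I'll level, back out and look again.

```bash
python3 - <<'E'
from h import *
L=-.025
tilt_to(L,8,speed=.12); tilt_to(L,0,zp=.10,speed=.1)
s=bot.camera("scene"); w=bot.camera("wrist")
c=cv2.resize(s[160:280,360:460],None,fx=4,fy=4,interpolation=cv2.INTER_CUBIC)[:400]
cv2.imwrite("pics/c10.png",np.hstack([w[:,160:560],c])[:,:,::-1])
print(bot.read_clock(),np.mean([bot.read_ft_force() for _ in range(30)],0))
E
```

```text
35.85 [ 0.56755032  0.71982139 -2.92180282]
```

View pics/c10.png

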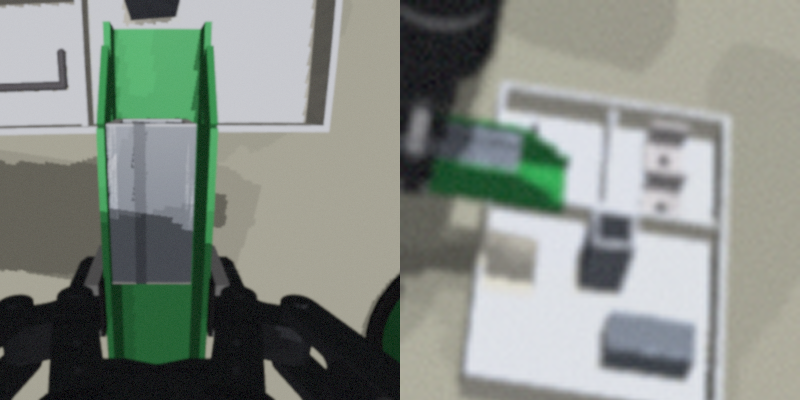

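Tube 2 came to rest standing on its end, free and well inside the large pocket; tube 1 lies flat. Both are in the pocket and stable, and I mustn't touch them, so I leave them. Now the scoop goes back to the mat with tube 3.

```bash
python3 - <<'E'
from h import *
np.set_printoptions(precision=4,suppress=True)
p=np.array([.5495,-.2055]);q=R2q(down(np.radians(74.7)))
bot.move_linear([*p,.105],speed=.12,rotation=q)
bot.move_linear([*p,.020],speed=.07); bot.wait(.2)
print(bot.move_linear([*p,.0065],speed=.012,until_force=2.5),bot.read_position(),bot.read_clock())
f=[bot.read_ft_force()[2] for _ in range(10)];print(np.mean(f))
if np.mean(f)<-2.2: print(bot.move_linear([*p,.0055],speed=.01,until_force=2.5),bot.read_position())
bot.set_gripper(1.0)
bot.move_linear([*p,.17],speed=.1)
w=bot.camera("wrist");s=bot.camera("scene")
c=cv2.resize(s[150:290,200:460],(400,215),interpolation=cv2.INTER_CUBIC)
c=np.vstack([c,np.zeros((185,400,3),np.uint8)])
cv2.imwrite("pics/c11.png",np.hstack([w[:,120:520],c])[:,:,::-1]);print(bot.read_clock(),bot.read_ft_force())
E
```

```text
True [ 0.5494 -0.2054  0.0074] 40.925
6.440276792989226
43.3417 [-0.65   -0.7558  0.6325]
```

View pics/c11.png

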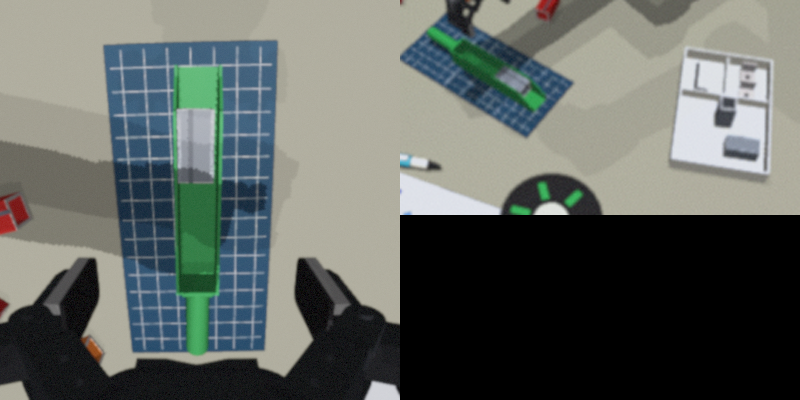

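The scoop lies level on its mat with tube 3 in it (wrist ≈(195,145)), the gripper is clear, and tubes 1 and 2 are in the large pocket.

```bash
python3 -c "
from cell import bot
print(bot.close_job(),bot.read_clock())"
```

```text
the job is handed in; nothing more can be done
the job is handed in; nothing more can be done
```

Job handed in at about 43 s: two tube lengths are in the tray's large pocket (one flat, one standing on its end), and the scoop is back level on its mat, released, with the last length in it.

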